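# Serve the red sweet from the tipping carousel

## Robot

A 6-joint arm with a two-finger parallel gripper is mounted at the origin on the work surface. World frame = base frame: x ahead of the robot, y to its left, z up, the work surface at z = 0. Lengths are in mm, angles in rad, forces in N, time in s.
With the tool pointing down it reaches from about 275 to 750 mm from the base axis. Payload 10.2 kg.
Tool frame: the origin (TCP) lies at the very end of the fingers, on their centre line; the grasp point (between the pads) lies 19 mm behind it; z points along the fingers, y is the direction in which the jaws open and shut (so a half turn about z gives the same grasp; the last joint's range is limited). The gripper opens to 85 mm and grips with 20 to 120 N. Pads are 22 mm wide; open, the fingers measure 114 mm over their backs; the gripper's body (76 mm by 85 mm) begins 54 mm behind the grasp point. The pads swing forward as they close: fully open they stand 13 mm farther back than shut.
Start: joints at [0.953, 0.313, 1.498, -0, 1.331, -0.223], TCP at [201.94, 484.615, 231.294] pointing down, gripper open.
Joint ranges: [-2.94, 2.94], [-0.97, 2.17], [0.19, 2.56], [-1.23, 4.37], [0.02, 3.11], [-2.88, 2.88]. Speed limits (rad/s): [2.39, 2.39, 3.01, 3.14, 3.14, 3.14].

## Interface

Orientations are given as a unit quaternion [w, x, y, z].
In Python, from rig import * gives the robot as it stands. The module is installed in compiled form; this text tells all that it offers.
- The arm moves only by the shell command python3 -m crank 'ROWS' [FORCE]. ROWS is a JSON object of lists of equal length, an entry for each row: "dp": the shift along the world's x, y, z in cm, a list of three; "delta_rot": the turn, a rotation vector about the world's x, y, z in degrees, a list of three; "claw": the closure in counts, from 0 (fully open) to 255 (shut). A call has 1 to 10 rows; each row shifts and turns the commanded pose from where the row before left it; what a row does not reach is not made up. A row lasts 1/10 s, in which the tool goes at most 50 mm and 8.59 degrees, less where a joint would pass 70% of its speed; a pose out of reach is approached as far as the arm can. A call is refused whole if a number of a shift passes 5 or a number of a turn 8.59, either way. A call with a gripper value outside its range is refused whole. The fingers move at their own pace and stop on an object; FORCE is the grip in N (left out, the last holds). Time passes only in rows, so rows that do not move let the fingers close. It gives the time, the measured TCP pose, the force and the opening at its end, in the units of the state.
- sense(): the state, without advancing time (a new reading comes with each control period).
- capture(name): name is "scene" or "top" or "wrist"; returns (picture, depth): 420x560x3 uint8, red, green, blue; 420x560 float32, mm along the optical axis (not along the pixel's ray), 0 where there is no reading.
- camera_model(name): a dict with "fx", "fy", "cx", "cy" (pixels), "cam_to_world" (4x4, takes a point from camera to world coordinates); the wrist camera has in their place "T_tool_cam" (4x4, takes a point from camera to tool coordinates, whose origin is the TCP and whose axes are the flange's). Camera axes: x right, y up, looking along -z (the intrinsics and any distortion apply to the point x, -y, -z); pixel columns grow to the right and rows downward; lengths in mm; the calibration is good to about 2 mm. A picture is of the moment at which its call begins: read the wrist's pose just before it. camera_model takes no time and is no camera call.
- finish_job(): hands the job in, once; it reports no verdict.
Trained networks look in the newest picture that a camera, given by its name, has taken for a name from the list of things; names that differ only in an ending like _2 or _b are one class to them, and where a whole thing is asked for, a point or a joint stands for the part that bears it (a point fixed in the world has none). Each returns a list of dicts, best first, with "p" (0 to 1); they miss things now and then, are a little off and sometimes report something else, mostly with a low value. They report only what shows in the picture. A call takes as long as a camera call.
- boxes_of(camera, target): "centre" ([column, row] in pixels, amid what is visible of it).
- masks_of(camera, target): "region" (420x560 bool, what is visible of it) and "centre" ([column, row] in pixels, amid what is visible of it).
- pinpoint(camera, target): "centre" ([column, row] in pixels: a listed point, or the origin of a listed thing).
The state is a dict: "time_s": time; "joints": joint angles; "dq": joint speeds; "tau": joint torques, N m; "eef_pos": TCP position; "ee_rot": TCP orientation; "force": force on the tool from outside, world axes, zero at the start; "wrist_torque": the same for the moment, N m; "grip_width": opening from 0.0 (shut) to 1.0 (fully open).
Only numpy, scipy, OpenCV 4.12 (cv2) and the standard library are available. Lean on these libraries where they do the work, as an engineer would, in place of code of your own. Each camera call takes 0.05 s, during which the arm holds its last target.

## Task

Serve the red sweet from the sweet carousel into the white dish: turn its wheel until the red sweet's compartment is in front of the spout, then tip the carousel to its stop with the red-topped stick and hold it there until the sweet has dropped into the dish. Let the stick go back upright; the other sweets stay in the carousel, and everything else on the cabinet stays where it is.

Things in the scene. Friction and masses are not known exactly. Their poses are not given: they have to be found in the camera images.
- carousel: Fixed wooden stand of the sweet carousel: foot plate 155 x 236 x 12 mm, two posts 118 mm tall at its own y = +-106 mm. Origin: centre of its underside, on the wheel's axis; z up; spout along its own +x, stick on its own +y side. A mint pan (184 mm across, wall up to 142 mm above the table) hangs between the posts on an axle along the stand's own y, 105 mm above the table.
- wheel (a joint): Angle of the wheel in the pan, rad, growing counter-clockwise from above. Turns past a full turn either way; 0.05 N m friction keeps it where it is left. Six equal compartments; at 0 and every 1.047 rad one is centred on the spout. Its floor slopes 6 degrees down to the centre, so a sweet lies at the inner end of its compartment against the hub (at most 4 mm off the middle), and stays in until the pan is tipped.
- knob_grip (a point): Point on the wheel's axis in the dark wooden knob, 169 mm above the table when level; turns with the wheel. The knob is an upright fin: 16 mm thick along this point's own x, 46 mm long along its own y, top 11 mm above this point. 23 mm below this point is the clear lid (172 mm across), fixed to the wheel; it keeps fingers off the sweets.
- pan (a joint): Tip angle of pan and stick, rad: 0 level and stick upright (rest, held at a stop by a spring), growing as the spout dips, firm stop at 0.45. The spring always returns it; holding it at the stop takes about 5 N at the stick's ball. Tipped above about 0.35, the sweet at the spout rolls out within about a second.
- stick_top (a point): Centre of the red ball (28 mm diameter) on the tipping stick, a steel rod of 12 mm diameter, 135 mm from the wheel's axis on the stand's own +y side. 240 mm above the table at rest, 135 mm above the axle. Pushed about 59 mm along the stand's own +x, sinking 13 mm, it tips the pan to its stop. Axes are the pan's: at rest x towards the spout, z up.
- gate (a point): Point on the stand, 36 mm from the wheel's axis towards the spout, 121 mm above the table: a sweet's centre lies here when its compartment is in front of the spout and the pan is level. The spout is a 51 mm gap in the pan's wall with a white chute that ends 122 mm from the axis.
- red_sweet_center (a point): The red hard round sweet, a ball 26 mm in diameter, 14 g; the point is its centre. It starts in one of the compartments away from the spout. The wanted one.
- dish: White porcelain bowl, 120 mm across the rim, 42 mm high, standing loose under the spout's end, about 154 mm from the wheel's axis along the stand's own +x. Origin: centre of its underside.
- caddy: Lidded blue and white ceramic tea caddy, 94 mm across, 140 mm high. Stands on the cabinet top as a bystander; origin at the centre of its underside.
- mooncake_box: Hinged wooden mooncake box with a brass-coloured latch, 174 x 174 x 64 mm. Stands on the cabinet top as a bystander; origin at the centre of its underside.
- pink_lantern: Pink plastic lantern, 100 mm across, 150 mm high with its wire handle. Stands on the cabinet top as a bystander; origin at the centre of its underside.
- lilac_lantern: Lilac plastic lantern, 100 mm across, 150 mm high with its wire handle. Stands on the cabinet top as a bystander; origin at the centre of its underside.
- spoon_rest: Stainless steel spoon rest lying flat, 155 x 76 x 12 mm. Stands on the cabinet top as a bystander; origin at the centre of its underside.
- green_sweet_center (a point): The green hard round sweet, a ball 26 mm in diameter, 14 g; the point is its centre. Must stay in the carousel.
- yellow_sweet_center (a point): The yellow hard round sweet, a ball 26 mm in diameter, 14 g; the point is its centre. Must stay in the carousel.
- blue_sweet_center (a point): The blue hard round sweet, a ball 26 mm in diameter, 14 g; the point is its centre. Must stay in the carousel.
- white_sweet_center (a point): The white hard round sweet, a ball 26 mm in diameter, 14 g; the point is its centre. Must stay in the carousel.

How it is judged (in metres and radians):
On the way, in this order (a step that is already met when the one before it is completed fails the run):
1. the red sweet's compartment is in front of the spout, the carousel still level (horizontal distance between red_sweet_center and gate below 0.016 m and value of joint pan below 0.1 rad), for 0.2 s.
2. the carousel is tipped to its stop (within 0.05 rad) with the gripper at the stick, and held (value of joint pan above 0.4 rad and distance between the grasp point and stick_top below 0.11 m), for 0.4 s.
At the end, for the whole second after the job is handed in: The red sweet lies at rest in the dish (centre within 45 mm of the dish's centre and lower than 40 mm above the table), the dish upright and within 40 mm of where it stood, the stick released and the carousel level again (within 0.05 rad), the other four sweets inside the carousel (horizontal distance between red_sweet_center and dish below 0.045 m and height (world z) of red_sweet_center below 0.04 m and linear speed of red_sweet below 0.05 m/s and value of joint pan below 0.05 rad and angle between dish's own z axis and vertical below 0.15 rad and distance of dish from where it was at the start of the episode below 0.04 m and horizontal distance between each of green_sweet_center, yellow_sweet_center, blue_sweet_center, white_sweet_center and knob_grip below 0.09 m); the robot touches nothing.
It fails at once if another sweet leaves the carousel (horizontal distance between any of green_sweet_center, yellow_sweet_center, blue_sweet_center, white_sweet_center and carousel above 0.11 m).
It fails at once if a bystander is moved more than 30 mm or tipped over (distance of any of caddy, mooncake_box, pink_lantern, lilac_lantern, spoon_rest from where it was at the start of the episode above 0.03 m or angle between any of caddy, mooncake_box, pink_lantern, lilac_lantern, spoon_rest's own z axis and vertical above 0.4 rad).
It fails at once if the dish is pushed away or overturned (distance of dish from where it was at the start of the episode above 0.06 m or angle between dish's own z axis and vertical above 0.6 rad).
It also fails if it takes over 70 s, if anything falls off the work surface, if the arm or the gripper's body presses on something with over 40 N, if the wrist force passes 120 N, or if a joint passes its speed limit or range.

## Working session

There is one attempt and no reset: what is moved stays moved. The work goes in short steps, Python scripts to look and compute and a shell command to move; the robot and the scene stay as the last step left them, time stands still between calls to the robot, and variables do not carry over. Pictures are saved under pics/ and viewed, and the job is handed in when it is done.

```bash
mkdir -p pics; ls
cat > h.py <<'E'
from rig import *
import numpy as np, cv2
from scipy.spatial.transform import Rotation as R
def T_tool():
    s=sense(); q=s['ee_rot']; T=np.eye(4); T[:3,:3]=R.from_quat([q[1],q[2],q[3],q[0]]).as_matrix(); T[:3,3]=s['eef_pos']; return T
def cam(name):
    m=camera_model(name)
    C=np.array(m['cam_to_world']) if 'cam_to_world' in m else T_tool()@np.array(m['T_tool_cam'])
    return m,C
def ray(m,C,px):
    d=np.array([(px[0]-m['cx'])/m['fx'],-(px[1]-m['cy'])/m['fy'],-1.0])
    return C[:3,3],C[:3,:3]@d
def atz(m,C,px,z):
    o,d=ray(m,C,px); return o+d*(z-o[2])/d[2]
def atd(m,C,px,dep):
    o,d=ray(m,C,px); return o+d*dep
def proj(m,C,p):
    q=C[:3,:3].T@(np.array(p)-C[:3,3]); return [m['cx']+m['fx']*q[0]/-q[2], m['cy']+m['fy']*(-q[1])/-q[2]]
def save(n,im): cv2.imwrite('pics/'+n+'.png',im[:,:,::-1])
def tri(a,b):
    A=np.zeros((3,3));B=np.zeros(3)
    for o,d in (a,b):
        d=d/np.linalg.norm(d);P=np.eye(3)-np.outer(d,d);A+=P;B+=P@o
    x=np.linalg.solve(A,B)
    return x,[np.linalg.norm((np.eye(3)-np.outer(d,d)/(d@d))@(x-o)) for o,d in (a,b)]
E
python3 - <<'E'
from h import *
np.set_printoptions(precision=1,suppress=True)
print(sense())
for c in ['scene','top','wrist']:
    m,C=cam(c); print({k:v for k,v in m.items() if 'T' not in k and 'cam_' not in k}); print(C)
    im,d=capture(c); save(c+'0',im)
    if c=='wrist':continue
    for n in ['knob_grip','stick_top','red_sweet_center','gate','dish','carousel','green_sweet_center','yellow_sweet_center','blue_sweet_center','white_sweet_center','caddy','mooncake_box','pink_lantern','lilac_lantern','spoon_rest']:
        r=pinpoint(c,n); print(c,n,[(np.round(x['p'],2),np.round(x['centre'])) for x in r[:2]])
E
```

```text
pics
{'time_s': 0.0, 'joints': array([ 1. ,  0.3,  1.5, -0. ,  1.3, -0.2]), 'dq': array([-0., -0.,  0.,  0., -0.,  0.]), 'tau': array([  0. , -41.2, -26. ,  -0. ,   0. ,  -0. ]), 'eef_pos': array([201.8, 484.4, 230.7]), 'ee_rot': array([-0. ,  0.2,  1. , -0. ]), 'force': array([-0.1, -1.1, -0.1]), 'wrist_torque': array([-0.1, -0. ,  0. ]), 'grip_width': 1.000064959999099}
{'fx': 428.8599180760571, 'fy': 428.8599180760571, 'cx': 280.470365815941, 'cy': 203.9981490216384}
[[  -0.4   -0.6    0.7 1369.4]
 [   0.9   -0.2    0.3  306.7]
 [   0.     0.8    0.6  839.6]
 [   0.     0.     0.     1. ]]
scene knob_grip [(np.float64(0.86), array([292., 192.]))]
scene stick_top [(np.float64(0.74), array([352., 172.]))]
scene red_sweet_center []
scene gate [(np.float64(0.66), array([293., 216.]))]
scene dish [(np.float64(0.61), array([287., 278.]))]
scene carousel [(np.float64(0.89), array([290., 242.]))]
scene green_sweet_center []
scene yellow_sweet_center [(np.float64(0.47), array([292., 241.])), (np.float64(0.21), array([293., 194.]))]
scene blue_sweet_center []
scene white_sweet_center []
sce
[... 1039 characters left out ...]
.59), array([264., 223.]))]
top blue_sweet_center []
top white_sweet_center [(np.float64(0.67), array([262., 215.]))]
top caddy [(np.float64(0.97), array([419., 203.])), (np.float64(0.24), array([423., 270.]))]
top mooncake_box [(np.float64(0.91), array([134., 190.])), (np.float64(0.31), array([253., 175.]))]
top pink_lantern [(np.float64(0.96), array([140., 281.]))]
top lilac_lantern [(np.float64(0.66), array([391., 166.]))]
top spoon_rest [(np.float64(0.81), array([423., 270.]))]
{'fx': 331.34120040595684, 'fy': 331.34120040595684, 'cx': 276.61487230355374, 'cy': 209.42110153548776}
[[  0.4  -0.9  -0.2 141.9]
 [  0.9   0.4   0.1 510.1]
 [  0.   -0.3   1.  373.9]
 [  0.    0.    0.    1. ]]
```

View pics/scene0.png

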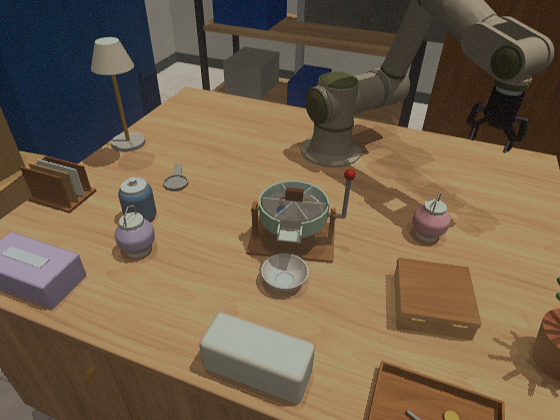

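View pics/top0.png

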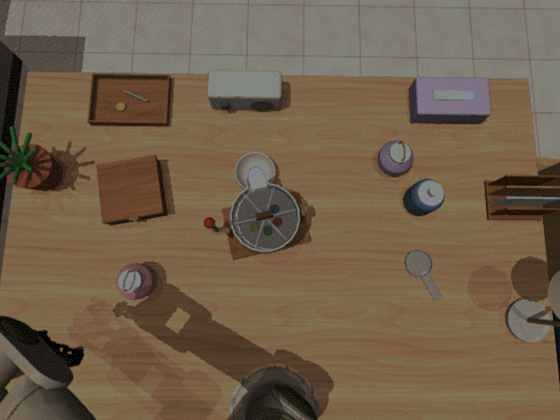

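View pics/wrist0.png

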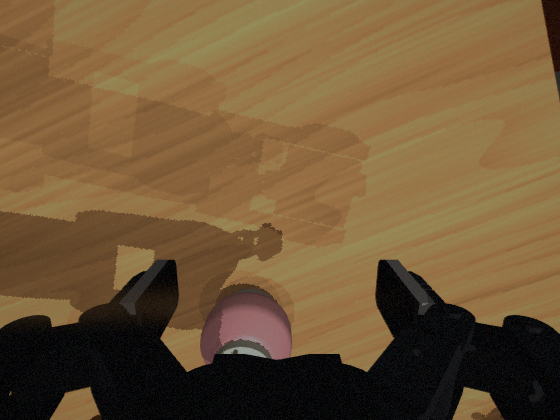

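Run:
```python
from h import *
np.set_printoptions(precision=1,suppress=True)
ms,Cs=cam('scene');mt,Ct=cam('top')
for n,a,b in [('knob',(292,192),(262,214)),('stick',(352,172),(206,222)),('gate',(293,216),(261,209)),('dish',(287,278),(256,174)),('car',(290,242),(266,228)),('caddy',(140,217),(419,203)),('moon',(431,305),(134,190)),('pink',(426,233),(140,281)),('lilac',(139,248),(391,166)),('spoon',(177,177),(423,270))]:
    print(n,*tri(ray(ms,Cs,a),ray(mt,Ct,b)))
im=cv2.imread('pics/top0.png'); cv2.imwrite('pics/topz.png',cv2.resize(im[140:280,180:340],None,fx=5,fy=5,interpolation=2))
im=cv2.imread('pics/scene0.png'); cv2.imwrite('pics/scenez.png',cv2.resize(im[150:300,220:380],None,fx=4,fy=4,interpolation=2))
```

```text
knob [517.8  31.8 171.5] [np.float64(5.610703605443208), np.float64(5.610703605443308)]
stick [481.8 168.  247.8] [np.float64(0.5922105413854564), np.float64(0.5922105413854301)]
gate [540.7  40.8 111.1] [np.float64(1.4590943710471038), np.float64(1.4590943710471884)]
dish [665.1  67.1   9.4] [np.float64(4.1491836903292905), np.float64(4.149183690329298)]
car [507.   27.1 -18.1] [np.float64(3.7193247594758923), np.float64(3.719324759475925)]
caddy [ 587.2 -432.6   -7.7] [np.float64(0.07708493289061007), np.float64(0.07708493289050859)]
moon [612.  426.6   7.5] [np.float64(1.295038744570102), np.float64(1.2950387445700666)]
pink [343.7 388.5   4.8] [np.float64(2.8616258526298815), np.float64(2.8616258526300618)]
lilac [ 702.4 -352.1   -5.2] [np.float64(1.2222927573911988), np.float64(1.2222927573913445)]
spoon [ 384.4 -427.1   11.5] [np.float64(1.312001584528513), np.float64(1.3120015845283968)]
```

View pics/topz.png

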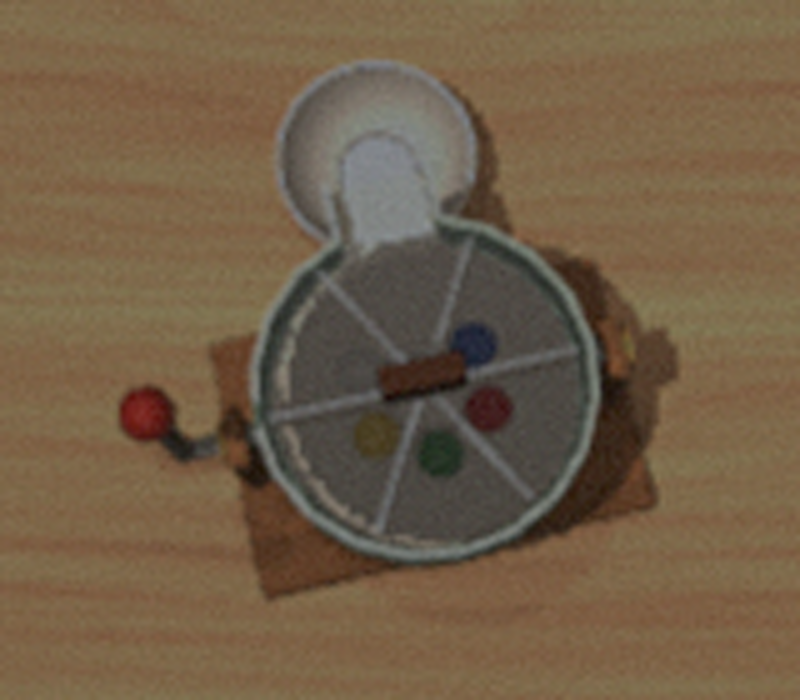

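View pics/scenez.png

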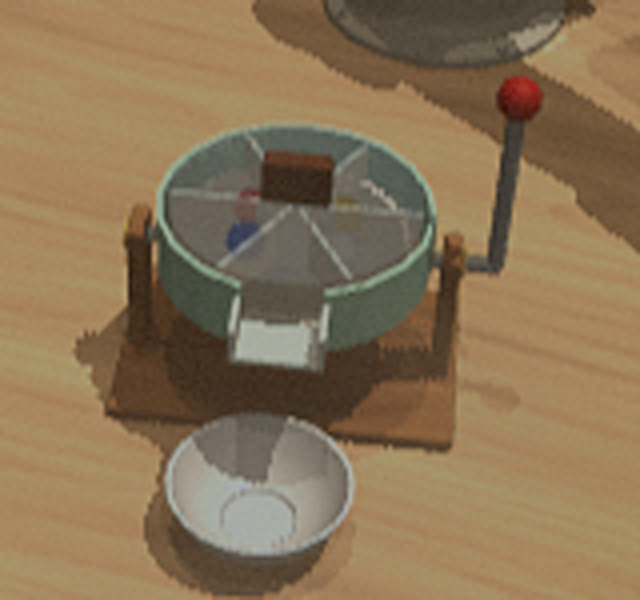

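Run:
```python
from h import *
np.set_printoptions(precision=2,suppress=True)
print(T_tool()); s=sense(); print(s['joints'])
mt,Ct=cam('top')
P=lambda x,y,z: atz(mt,Ct,(x/5+180-.4,y/5+140-.4),z)
ball=P(146,412,240); print('ball',ball)
# pan rim circle at z=142: from picture extents
rim=[P(x,y,142) for x,y in [(257,390),(594,390),(426,558),(300,500),(550,500),(560,275),(280,290)]]
A=np.array([[2*p[0],2*p[1],1] for p in rim]);b=np.array([p[0]**2+p[1]**2 for p in rim])
c=np.linalg.lstsq(A,b,rcond=None)[0]; print('pan centre',c[:2],np.sqrt(c[2]+c[0]**2+c[1]**2))
k=(P(380,378,180)+P(464,356,180))/2; fin=P(380,378,180)-P(464,356,180);print('knob',k,'fin dir',np.degrees(np.arctan2(fin[1],fin[0])),np.linalg.norm(fin))
cen=c[:2]
y=ball[:2]-cen; print('stand yaw by ball',np.degrees(np.arctan2(y[1],y[0]))-90,np.linalg.norm(y))
for n,x,y_ in [('blue',474,345),('red',489,409),('green',440,453),('yel',377,435)]:
    p=P(x,y_,121)[:2]-cen; print(n,p+cen,np.linalg.norm(p),np.degrees(np.arctan2(p[1],p[0])))
for x,y_ in [(470,240),(325,275),(275,416),(380,530),(533,497),(578,350)]:
    p=P(x,y_,140)[:2]-cen; print('div',np.linalg.norm(p),np.degrees(np.arctan2(p[1],p[0])))
d=P(378,155,42);print('dish',d, np.degrees(np.arctan2(*(d[:2]-cen)[::-1])),np.linalg.norm(d[:2]-cen))
```

```text
[[ -0.92   0.38  -0.   201.94]
 [  0.38   0.92  -0.   484.62]
 [ -0.    -0.    -1.   231.28]
 [  0.     0.     0.     1.  ]]
[ 0.95  0.31  1.5  -0.    1.33 -0.22]
ball [482.93 163.09 240.  ]
pan centre [515.89  30.86] 91.43735765666693
knob [517.31  31.75 180.  ] fin dir 105.70379603665222 44.645617403304776
stand yaw by ball 13.997401865849781 136.27228772683804
blue [540.08   5.48] 35.0684649709319 -46.38244562324352
red [505.03  -3.13] 35.689676985979816 -107.7123729986612
green [480.72  22.92] 36.049462068728516 -167.27056018550843
yel [490.03  57.03] 36.7821444576629 134.65530914774297
div 81.40137117016984 -16.04037781055937
div 79.87801533000628 43.636814786797075
div 81.81422478700506 103.50157343103976
div 82.03847941768319 164.0783858804238
div 83.5852516282214 -136.28094447325847
div 83.2201909890496 -76.98532717194416
dish [667.89  64.13  42.  ] 12.34513189273637 155.60016583288683
```

```bash
python3 -m crank '{"dp":[[0,0,4],[0,0,4],[2.5,-3.6,0],[2.5,-3.6,0],[2.5,-3.6,0],[2.5,-3.6,0],[2.5,-3.6,0],[2.5,-3.6,0],[2.5,-3.6,0],[2.5,-3.6,0]],"delta_rot":[[0,0,0],[0,0,0],[0,0,-6],[0,0,-6],[0,0,-6],[0,0,-6],[0,0,-6],[0,0,-6],[0,0,-6],[0,0,-6]],"claw":[0,0,0,0,0,0,0,0,0,0]}'
```

```text
time_s: 2.65
eef_pos: [402.6, 195.0, 311.5]
ee_rot: [0.0, 0.58, 0.815, 0.0]
force: [0.3, 1.0, 0.5]
grip_width: 1.003
```

```bash
python3 -m crank '{"dp":[[2.4,-3.4,0],[2.4,-3.4,0],[2.4,-3.4,0],[2.4,-3.4,0],[1.8,-2.8,0],[0,0,0],[0,0,0]],"delta_rot":[[0,0,-5],[0,0,0],[0,0,0],[0,0,0],[0,0,0],[0,0,0],[0,0,0]],"claw":[0,0,0,0,0,0,0]}'
python3 - <<'E'
from h import *
np.set_printoptions(precision=1,suppress=True)
print(T_tool())
m,C=cam('wrist'); im,d=capture('wrist'); save('w1',im)
z={'knob_grip':169,'stick_top':240,'gate':121,'red_sweet_center':121,'blue_sweet_center':121,'green_sweet_center':121,'yellow_sweet_center':121,'white_sweet_center':121}
for n in z:
    for x in pinpoint('wrist',n)[:2]: print(n,round(x['p'],2),np.array(x['centre']),atz(m,C,x['centre'],z[n]))
E
```

```text
time_s: 3.35
eef_pos: [515.9, 32.3, 311.0]
ee_rot: [-0.0, 0.613, 0.79, -0.0]
force: [-0.2, 0.4, -0.4]
grip_width: 1.001
[[ -0.2   1.   -0.  515.9]
 [  1.    0.2   0.   32.3]
 [  0.   -0.   -1.  311. ]
 [  0.    0.    0.    1. ]]
knob_grip 0.62 [275.2 199.2] [516.   30.6 169. ]
gate 0.67 [312.2 184.9] [551.5  43.4 121. ]
blue_sweet_center 0.41 [312.3 187.8] [552.4  40.5 121. ]
```

View pics/w1.png

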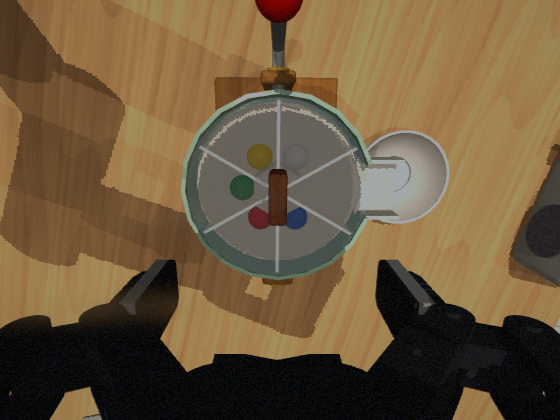

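```bash
python3 -m crank '{"dp":[[0,-0.14,-4],[0,0,-4],[0,0,-4],[0,0,-2],[0,0,-1.6],[0,0,0],[0,0,0]],"delta_rot":[[0,0,0],[0,0,0],[0,0,0],[0,0,0],[0,0,0],[0,0,0],[0,0,0]],"claw":[0,0,0,0,0,0,0]}' 30
python3 - <<'E'
from h import *
m,C=cam('wrist'); im,d=capture('wrist'); save('w2',im)
im,d=capture('scene'); save('s2',im)
E
```

```text
time_s: 4.5
eef_pos: [516.2, 31.3, 155.9]
ee_rot: [0.0, 0.613, 0.79, 0.0]
force: [1.1, -0.2, 0.6]
grip_width: 1.001
```

View pics/w2.png

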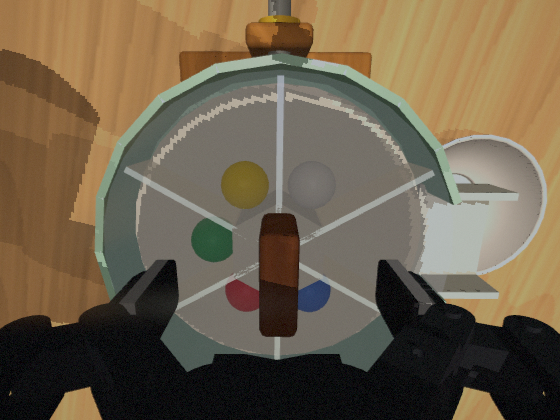

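View pics/s2.png

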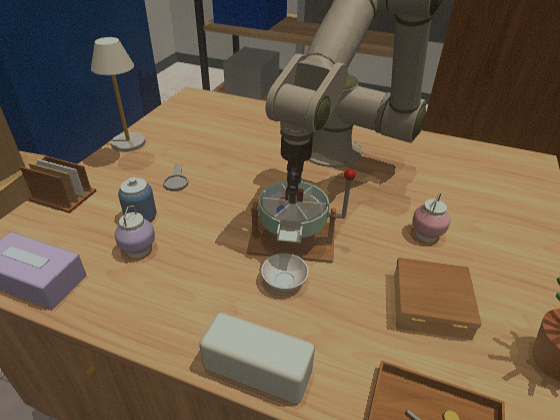

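The fin (279, 275) stands centred between the pads (about 160–395); the red sweet is at (243, 295). Closing.

```bash
python3 -m crank '{"dp":[[0,0,0],[0,0,0],[0,0,0],[0,0,0],[0,0,0],[0,0,0],[0,0,0],[0,0,0]],"delta_rot":[[0,0,0],[0,0,0],[0,0,0],[0,0,0],[0,0,0],[0,0,0],[0,0,0],[0,0,0]],"claw":[80,160,255,255,255,255,255,255]}' 30
```

```text
time_s: 5.4
eef_pos: [516.6, 31.4, 155.6]
ee_rot: [0.001, 0.613, 0.79, 0.001]
force: [5.2, 2.2, -0.0]
grip_width: 0.183
```

```bash
python3 -m crank '{"dp":[[0,0,0],[0,0,0],[0,0,0],[0,0,0],[0,0,0],[0,0,0],[0,0,0],[0,0,0],[0,0,0],[0,0,0]],"delta_rot":[[0,0,3],[0,0,6],[0,0,6],[0,0,6],[0,0,6],[0,0,6],[0,0,6],[0,0,6],[0,0,6],[0,0,6]],"claw":[255,255,255,255,255,255,255,255,255,255]}'
```

```text
time_s: 6.4
eef_pos: [517.2, 31.9, 155.6]
ee_rot: [0.002, 0.16, 0.987, 0.001]
force: [9.1, 6.6, -2.0]
grip_width: 0.179
```

```bash
python3 -m crank '{"dp":[[0.1,0.05,0],[0,0,0],[0,0,0],[0,0,0],[0,0,0],[0,0,0],[0,0,0],[0,0,0],[0,0,0],[0,0,0]],"delta_rot":[[0,0,7],[0,0,7],[0,0,7],[0,0,7],[0,0,7],[0,0,7],[0,0,7],[0,0,7],[0,0,7],[0,0,0]],"claw":[255,255,255,255,255,255,255,255,255,255]}'
python3 - <<'E'
from h import *
np.set_printoptions(precision=2,suppress=True)
print(T_tool(),sense()['joints'])
im,d=capture('wrist'); save('w3',im)
im,d=capture('scene'); save('s3',im); cv2.imwrite('pics/s3z.png',cv2.resize(im[150:300,220:380,::-1],None,fx=4,fy=4,interpolation=2))
E
```

```text
time_s: 7.4
eef_pos: [517.2, 32.8, 155.6]
ee_rot: [0.001, -0.379, 0.925, 0.001]
force: [2.2, 7.5, 1.9]
grip_width: 0.178
[[ -0.71  -0.7    0.   517.21]
 [ -0.7    0.71   0.    32.82]
 [ -0.     0.    -1.   155.56]
 [  0.     0.     0.     1.  ]] [-0.16  0.37  1.63  0.    1.14 -2.51]
```

View pics/w3.png

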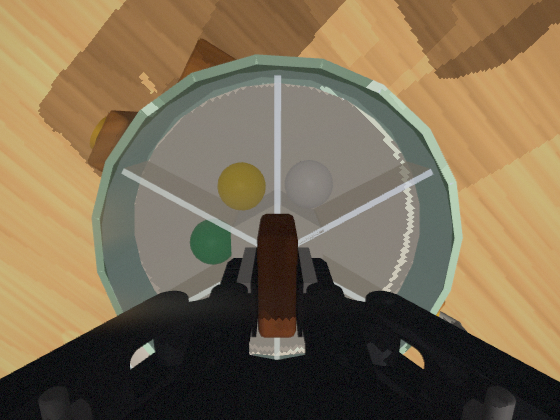

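View pics/s3z.png

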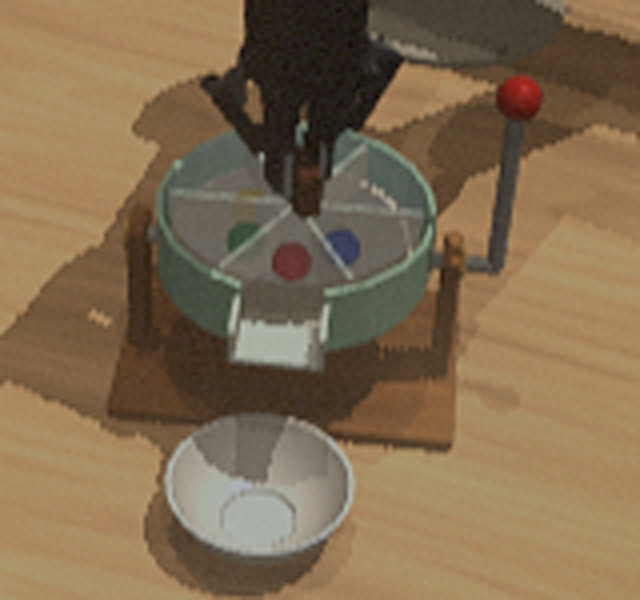

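Red now lies in front of the spout (zoom 291, 262), dividers as at the start. Releasing and lifting.

```bash
python3 -m crank '{"dp":[[0,0,0],[0,0,0],[0,0,0],[0,0,0],[0,0,2],[0,0,4],[0,0,4],[0,0,4],[0,0,0],[0,0,0]],"delta_rot":[[0,0,0],[0,0,0],[0,0,0],[0,0,0],[0,0,0],[0,0,0],[0,0,0],[0,0,0],[0,0,0],[0,0,0]],"claw":[100,0,0,0,0,0,0,0,0,0]}'
python3 - <<'E'
from h import *
np.set_printoptions(precision=1,suppress=True)
m,C=cam('wrist'); im,d=capture('wrist'); save('w4',im)
z={'knob_grip':169,'stick_top':240,'gate':121,'red_sweet_center':121}
for n in z:
    for x in pinpoint('wrist',n)[:2]: print(n,round(x['p'],2),np.array(x['centre']),atz(m,C,x['centre'],z[n]))
print(T_tool())
E
```

```text
time_s: 8.5
eef_pos: [517.0, 31.6, 295.5]
ee_rot: [0.0, -0.378, 0.926, -0.0]
force: [0.5, 0.6, -0.9]
grip_width: 0.999
knob_grip 0.73 [275.3 203. ] [519.7  31.8 169. ]
gate 0.6 [257.5 221.7] [554.8  40.8 121. ]
[[ -0.7  -0.7  -0.  516.7]
 [ -0.7   0.7   0.   31.7]
 [  0.    0.   -1.  294.3]
 [  0.    0.    0.    1. ]]
```

View pics/w4.png

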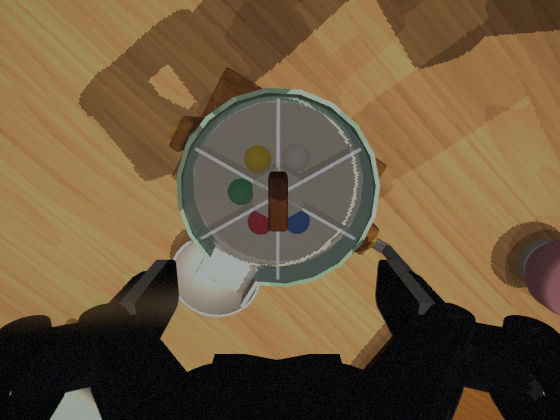

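```bash
python3 -m crank '{"dp":[[-1.9,3,0],[-1.9,3,0],[-1.9,3,0],[-1.9,3,0],[0,0,0],[0,0,-3],[0,0,-3],[0,0,-3],[0,0,0],[0,0,0]],"delta_rot":[[0,0,-7.6],[0,0,-7.6],[0,0,-7.6],[0,0,-7.6],[0,0,0],[0,0,0],[0,0,0],[0,0,0],[0,0,0],[0,0,0]],"claw":[230,230,230,230,230,230,230,230,230,230]}'
python3 - <<'E'
from h import *
np.set_printoptions(precision=2,suppress=True)
print(T_tool())
im,d=capture('wrist'); save('w5',im)
im,d=capture('scene'); save('s5',im); cv2.imwrite('pics/s5z.png',cv2.resize(im[100:300,240:400,::-1],None,fx=3,fy=3,interpolation=2))
im,d=capture('top'); save('t5',im); cv2.imwrite('pics/t5z.png',cv2.resize(im[140:280,180:340,::-1],None,fx=5,fy=5,interpolation=2))
E
```

```text
time_s: 9.75
eef_pos: [441.3, 151.4, 205.9]
ee_rot: [-0.0, -0.122, 0.993, -0.0]
force: [-0.0, 0.1, 0.9]
grip_width: 0.096
[[ -0.97  -0.24  -0.   441.33]
 [ -0.24   0.97  -0.   151.44]
 [  0.    -0.    -1.   205.88]
 [  0.     0.     0.     1.  ]]
```

View pics/w5.png

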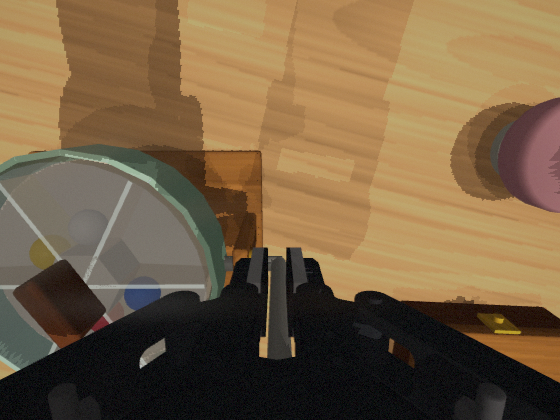

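View pics/s5z.png

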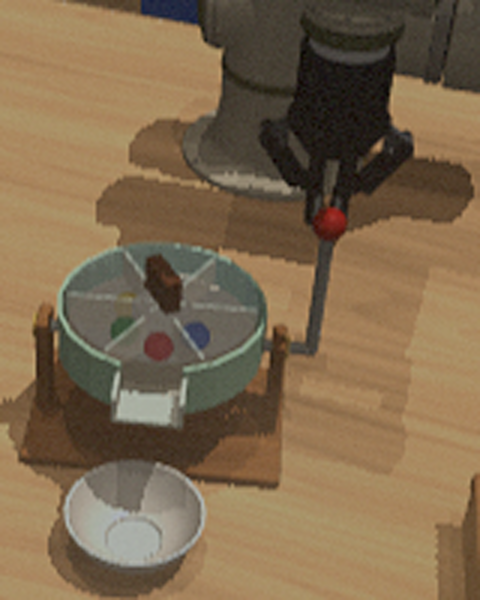

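View pics/t5z.png

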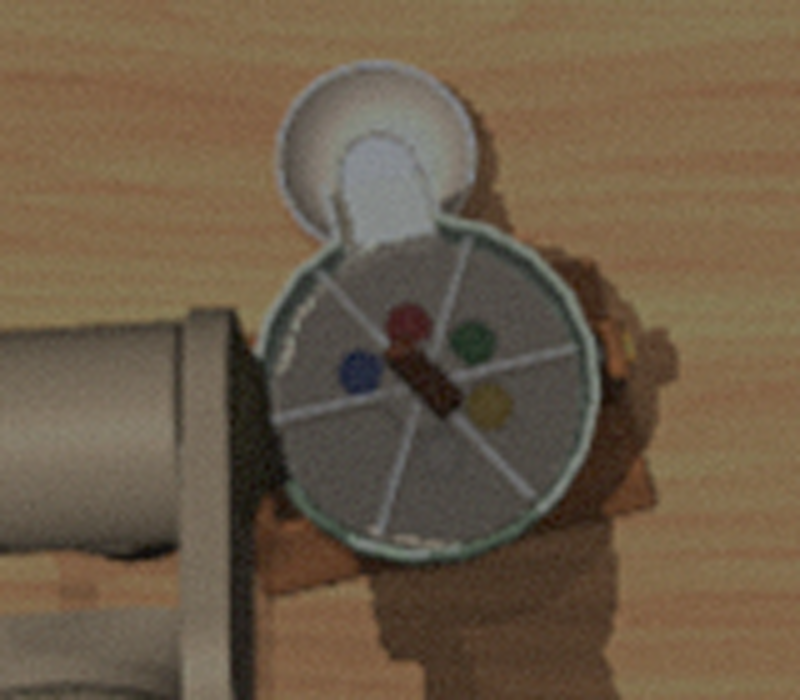

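```bash
python3 -m crank '{"dp":[[0.97,0.24,0],[0.97,0.24,0],[0.97,0.24,0],[0.97,0.24,0],[0.97,0.24,0],[0.97,0.24,0],[0.97,0.24,0]],"delta_rot":[[0,0,0],[0,0,0],[0,0,0],[0,0,0],[0,0,0],[0,0,0],[0,0,0]],"claw":[230,230,230,230,230,230,230]}'
```

```text
time_s: 10.6
eef_pos: [508.6, 168.7, 204.2]
ee_rot: [-0.002, -0.122, 0.993, 0.0]
force: [-6.2, 0.3, -4.1]
grip_width: 0.097
```

```bash
python3 -m crank '{"dp":[[0.49,0.12,0],[0.49,0.12,0],[0.29,0.07,0],[0,0,0]],"delta_rot":[[0,0,0],[0,0,0],[0,0,0],[0,0,0]],"claw":[230,230,230,230]}'
python3 - <<'E'
from h import *
im,d=capture('scene'); save('s6',im); cv2.imwrite('pics/s6z.png',cv2.resize(im[100:300,240:400,::-1],None,fx=3,fy=3,interpolation=2))
E
```

```text
time_s: 11.0
eef_pos: [518.8, 171.6, 203.5]
ee_rot: [-0.006, -0.122, 0.993, -0.0]
force: [-18.9, -2.8, -0.6]
grip_width: 0.097
```

View pics/s6z.png

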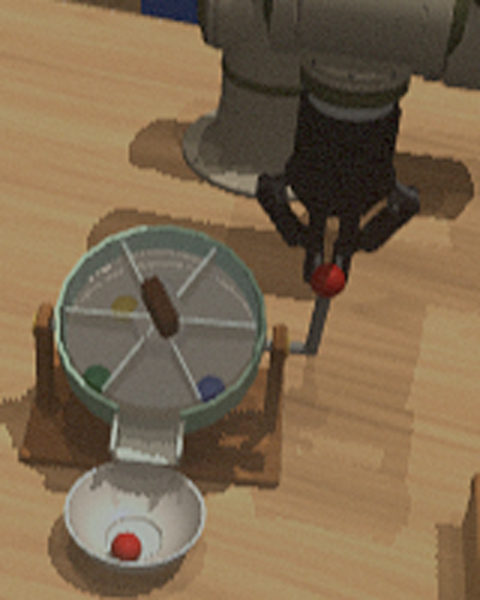

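The red sweet is already in the dish (zoom 126, 546) and the 19 N shows the stop is reached. I'll hold there a little longer, then ease back.

```bash
python3 -m crank '{"dp":[[0,0,0],[0,0,0],[0,0,0],[0,0,0],[0,0,0],[0,0,0],[0,0,0],[0,0,0],[0,0,0],[0,0,0]],"delta_rot":[[0,0,0],[0,0,0],[0,0,0],[0,0,0],[0,0,0],[0,0,0],[0,0,0],[0,0,0],[0,0,0],[0,0,0]],"claw":[230,230,230,230,230,230,230,230,230,230]}'
python3 -m crank '{"dp":[[-0.97,-0.24,0],[-0.97,-0.24,0],[-0.97,-0.24,0],[-0.97,-0.24,0],[-0.97,-0.24,0],[-0.97,-0.24,0],[-0.97,-0.24,0],[-0.97,-0.24,0],[-0.97,-0.24,0],[-0.97,-0.24,0]],"delta_rot":[[0,0,0],[0,0,0],[0,0,0],[0,0,0],[0,0,0],[0,0,0],[0,0,0],[0,0,0],[0,0,0],[0,0,0]],"claw":[230,230,230,230,230,230,230,230,230,230]}'
python3 -m crank '{"dp":[[0,0,3],[0,0,3],[0,0,3],[0,0,0],[0,0,0]],"delta_rot":[[0,0,0],[0,0,0],[0,0,0],[0,0,0],[0,0,0]],"claw":[230,230,230,230,230]}'
python3 - <<'E'
from h import *
np.set_printoptions(precision=1,suppress=True)
ps={}
for c in ('scene','top'):
    im,d=capture(c); save(c+'7',im); m,C=cam(c)
    for n in ('stick_top','red_sweet_center','dish'):
        r=pinpoint(c,n)
        if r: ps.setdefault(n,[]).append(ray(m,C,r[0]['centre'])); print(c,n,r[0])
for n,v in ps.items():
    if len(v)==2: print(n,tri(*v))
im=cv2.imread('pics/scene7.png'); cv2.imwrite('pics/s7z.png',cv2.resize(im[100:300,240:400],None,fx=3,fy=3,interpolation=2))
im=cv2.imread('pics/top7.png'); cv2.imwrite('pics/t7z.png',cv2.resize(im[140:280,180:340],None,fx=5,fy=5,interpolation=2))
E
```

```text
time_s: 12.05
eef_pos: [518.7, 171.6, 203.6]
ee_rot: [-0.005, -0.122, 0.993, -0.0]
force: [-17.7, -1.9, -1.2]
grip_width: 0.09
time_s: 13.05
eef_pos: [423.8, 147.4, 205.3]
ee_rot: [0.0, -0.122, 0.993, -0.0]
force: [-0.3, 0.4, 1.0]
grip_width: 0.1
time_s: 13.55
eef_pos: [424.3, 147.5, 295.2]
ee_rot: [0.0, -0.122, 0.993, -0.0]
force: [0.3, -0.0, -0.1]
grip_width: 0.093
scene stick_top {'centre': [350.1, 173.9], 'p': 0.87}
scene red_sweet_center {'centre': [287.4, 276.5], 'p': 0.54}
scene dish {'centre': [285.3, 279.1], 'p': 0.59}
top stick_top {'centre': [133.3, 193.0], 'p': 0.58}
top red_sweet_center {'centre': [248.7, 174.7], 'p': 0.61}
top dish {'centre': [256.1, 176.7], 'p': 0.92}
stick_top (array([553.4, 247.5, 323.1]), [np.float64(74.82084968578495), np.float64(74.8208496857848)])
red_sweet_center (array([663.7,  78.6,  17.1]), [np.float64(6.339731133530407), np.float64(6.339731133530453)])
dish (array([660.4,  64.3,  -1.3]), [np.float64(1.1046965192959024), np.float64(1.104696519295909)])
```

View pics/s7z.png

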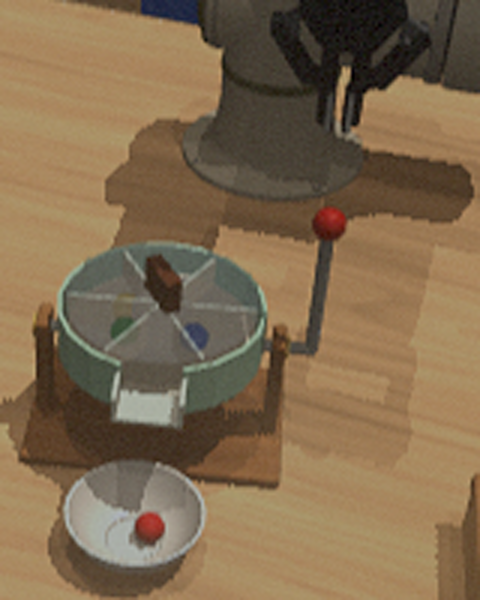

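View pics/t7z.png

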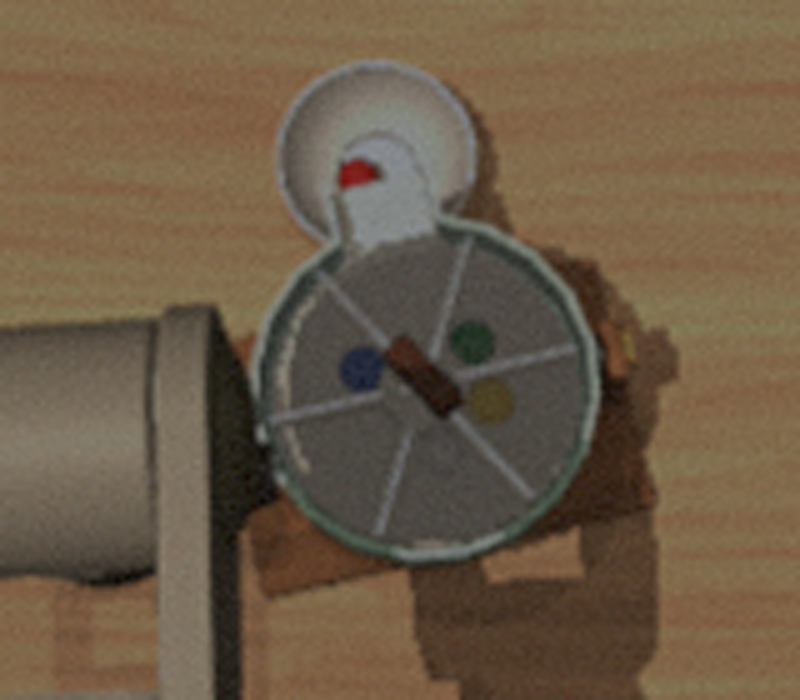

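The sweet is in the dish and the stick is upright. I'll wait for the sweet to settle and check the white one from above.

```bash
python3 -m crank '{"dp":[[0,-2,2],[0,-2,0],[0,-2,0],[0,-2,0],[0,-2,0],[0,0,0],[0,0,0],[0,0,0],[0,0,0],[0,0,0]],"delta_rot":[[0,0,0],[0,0,0],[0,0,0],[0,0,0],[0,0,0],[0,0,0],[0,0,0],[0,0,0],[0,0,0],[0,0,0]],"claw":[230,230,230,230,230,230,230,230,230,230]}'
cat > look.py <<'E'
from h import *
import sys
t=sys.argv[1]; out=[]
for c in ('scene','wrist','top'):
    im,d=capture(c); save(c+t,im)
    if c=='scene':
        hsv=cv2.cvtColor(im,cv2.COLOR_RGB2HSV); k=((hsv[...,0]<6)|(hsv[...,0]>174))&(hsv[...,1]>170)&(hsv[...,2]>80); k[:250]=0;k[:,:255]=0;k[300:]=0;k[:,315:]=0
        print(sense()['time_s'],np.argwhere(k).mean(0)[::-1])
E
python3 look.py 8
python3 -m crank '{"dp":[[0,0,0],[0,0,0],[0,0,0],[0,0,0],[0,0,0],[0,0,0],[0,0,0],[0,0,0],[0,0,0],[0,0,0]],"delta_rot":[[0,0,0],[0,0,0],[0,0,0],[0,0,0],[0,0,0],[0,0,0],[0,0,0],[0,0,0],[0,0,0],[0,0,0]],"claw":[230,230,230,230,230,230,230,230,230,230]}'
python3 look.py 9
python3 look.py 10
```

```text
time_s: 14.95
eef_pos: [424.5, 48.1, 315.3]
ee_rot: [0.0, -0.122, 0.993, 0.0]
force: [-0.2, -0.4, -0.1]
grip_width: 0.099
15.0 [289.82978723 274.44680851]
time_s: 16.1
eef_pos: [424.5, 47.6, 315.3]
ee_rot: [0.0, -0.122, 0.993, 0.0]
force: [1.0, -0.3, 0.5]
grip_width: 0.1
16.15 [289.82978723 274.40425532]
16.3 [289.70212766 274.36170213]
```

View pics/wrist10.png

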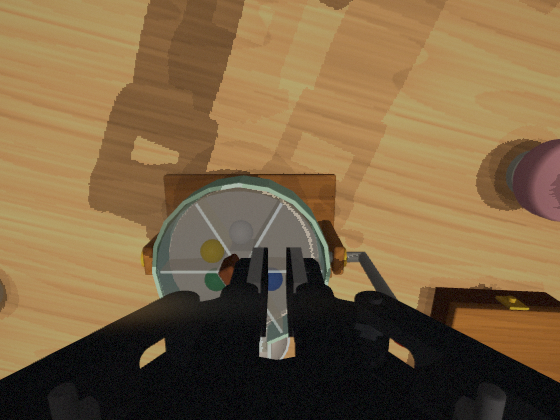

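View pics/top10.png

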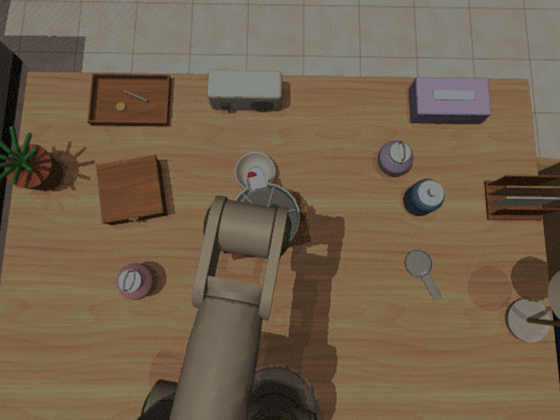

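All four other sweets are in the wheel (wrist view: yellow 212,250; white 241,232; green 215,280; blue 273,280). The red sweet is at rest in the dish and the robot is clear of everything.

```bash
python3 -c "
from rig import *
print(finish_job())"
```

```text
the job is handed in; nothing more can be done
None
```

The red sweet is in the dish, and I handed the job in at about 16 s. No verdict was reported.

**What I did:**
- I gripped the knob and turned the wheel about 120° counter-clockwise. The wrist picture then showed red about 1–2 mm from the gate.
- I let go of the knob and pushed the stick with nearly closed fingers. The push force rose to about 19 N, which I took as the stop. I held it there for about 1.1 s, and the first picture at the stop already showed red in the dish.
- I backed off, and the spring returned the stick upright.

**Last checks:**
- **Red sweet:** it stayed put over 1.3 s of pictures. It lies roughly 15 mm from the dish centre, about 17 mm above the table.
- **Other sweets:** all four were visible in their compartments.
- **Dish and bystanders:** they look unmoved in the top view.
- **Robot:** clear of everything, wrist force about zero.

**Checks that disagreed or were missing:**
- **Stick:** the final two-view measurement failed because the stick was hidden from the top camera, giving a 75 mm mismatch. I judged it upright from the scene camera, where the ball was within about 2–3 px of its starting place.
- **Red sweet position:** its two-view fit was loose, with about 6 mm residual.
- **Pan angle:** I never measured it directly. The stop and the return to level are inferred from force and pictures.

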